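# Clear the multimeter and seat the kit drawer

## Robot

A 7-joint arm with a two-finger parallel gripper is mounted at the origin on a cart in front of the work surface, level with it; the furniture and walls round the work are solid. World frame = base frame: x ahead of the robot, y to its left, z up, the work surface at z = 0. Lengths are in m, angles in rad, forces in N, time in s.
With the tool pointing down it reaches from about 0.4 to 0.85 m from the base axis. Payload 10.4 kg.
Tool frame: the origin (TCP) lies at the very end of the fingers, on their centre line; the grasp point (between the pads) lies 19 mm behind it; y points along the fingers, x is the direction in which the jaws open and shut, and the axes are right-handed (so a half turn about y gives the same grasp; the last joint's range is limited). The gripper opens to 87 mm and grips with 3 to 60 N. Pads are 19 mm wide; open, the fingers measure 117 mm over their backs; the gripper's body (75 mm by 190 mm) begins 51 mm behind the grasp point.
Start: joints at [-1.352, 0.332, -0.065, 1.46, 0.022, 1.35, -0.088], TCP at [0.15, 0.607, 0.223] pointing down, gripper open.
Joint ranges: [-2.6, 2.6], [-0.5, 2.12], [-1.47, 1.34], [0.16, 2.42], [-1.27, 4.41], [0.06, 2.06], [-2.6, 2.6]. Speed limits (rad/s): [2.22, 2.22, 2.79, 2.79, 3.14, 3.14, 3.14].

## Interface

Orientations are given as a unit quaternion [x, y, z, w].
In Python, from bench import readout, vision, r gives the robot as it stands.
- The arm moves only by the tool arm_command, never from a script. Its argument "targets" is a list that holds one entry, the list of rows, each a list of 6 numbers: the shift along the tool's x, y, z in m, then the turn, a rotation vector about the tool's x, y, z in degrees. A call has 1 to 12 rows; each row shifts and turns the commanded pose from where the row before left it, along the tool's axes as they then stand; what a row does not reach is not made up. A row lasts 1/12 s, in which the tool goes at most 41.7 mm and 7.16 degrees, less where a joint would pass 70% of its speed; a pose out of reach is approached as far as the arm can. A call is refused whole if a number of a shift passes 0.0417 or a number of a turn 7.16, either way. A call with a gripper value outside its range is refused whole. "hand" is the opening, from 0 (shut) to 1 (fully open), set as the call begins (left out, the last holds). The fingers move at their own pace and stop on an object; "grip_force" is the grip in N (left out, the last holds). Time passes only in rows, so rows that do not move let the fingers close. It gives the time, the measured TCP pose, the force and the opening at its end, in the units of the state.
- readout.read_state(): the state, without advancing time (a new reading comes with each control period).
- vision.camera(name): name is "scene" or "top" or "wrist"; returns a dict with "pixels" (400x640x3 uint8, blue, green, red), "fovy" (degrees; the focal length in pixels is half the picture's height over the tangent of half this angle, whatever the lens; pixels are square), "cx", "cy" (the principal point, pixels), "R" (3x3) and "t" (3): a world point X has camera coordinates R X + t; the wrist camera has in their place "mount" (4x4, takes a point from camera to tool coordinates, whose origin is the TCP and whose axes are the tool frame's). Camera axes: x right, y down, z forward; pixel columns grow to the right and rows downward; lengths in m; the calibration is good to about 2 mm. A picture is of the moment at which its call begins: read the wrist's pose just before it. There is no depth.
- r.close_job(): hands the job in, once; it reports no verdict.
The state is a dict: "time": time; "joint_positions": joint angles; "joint_vel": joint speeds; "joint_torque": joint torques, N m; "ee_pos": TCP position; "eef_rot": TCP orientation; "ft_force": force on the tool from outside, world axes, zero at the start; "torque": the same for the moment, N m; "width": finger opening in m.
Only numpy, scipy, OpenCV 4.12 (cv2) and the standard library are available. Lean on these libraries where they do the work, as an engineer would, in place of code of your own. Each camera call takes 0.05 s, during which the arm holds its last target.

## Task

The multimeter lies in front of the open drawer of the small blue riser and is in the way. Slide it along the table, without lifting it, until it lies wholly inside the yellow taped outline, then push the drawer fully home under the overhanging top until it clicks into its rear catch and stays there by itself. Push steadily by feel rather than ramming it, and leave the other things where they are.

Things in the scene. Friction and masses are not known exactly. Their poses are not given: they have to be found in the camera images.
- unit: low blue steel riser with a grey top board, fixed to the table, 216 deep x 200 wide x 98 mm high. Origin: centre of its underside on the table; its -x axis points out of the drawer side, y across its width, z up. Top board: 14 mm thick, underside 84 mm above the table, front edge at x = -0.110, width 200. Side panels start behind x = -0.080.
- kit_drawer: grey steel drawer, 0.7 kg, slides along the riser's x (out is -x), friction about 1.5 N. Origin: middle of the front face's lower edge, 12 mm above the table; axes as the riser's. Front 168 wide, 70 high; over the middle 84 mm its top 26 mm are cut away. Origin in riser's frame: start x = -0.139 to -0.169; seated somewhere from -0.094 to -0.084, 16 to 26 mm behind the top board's front edge.
- drawer_face (a point): middle of the drawer's front face, 34 mm above the table: a good place to push. Hidden in the riser's rear is a sprung roller catch with a rubber stop; its depth setting (0 to 10 mm) is unknown. From about 16 mm before the seat it resists with about 10 N; past its middle it draws the drawer in against the stop and holds it. Let go earlier, the drawer is pushed back out.
- meter: orange multimeter lying flat on its back, 150 long (its x) x 78 wide (its y) x 48 mm high (case 34 mm, rotary knob above). Origin: centre of its underside. About 0.3 kg. At the start it lies across the drawer front.
- meter_spot: rectangular outline of yellow tape flat on the table (no height), outer size 130 (its x) x 200 mm (its y), to the right of the drawer front. Origin: its centre. The multimeter belongs in it with its long axis along the outline's y.
- contactor: black and white contactor (switchgear block), 74x45x81 mm, standing left of the riser; leave it. Origin: centre of its underside
- tape_measure: yellow tape measure, 37x80x65 mm, standing on the middle of the riser's top; leave it. Origin: centre of its underside
- masking_tape: roll of masking tape, 100 mm across, 25 mm high, lying right of the riser; leave it. Origin: centre of its underside

How it is judged:
On the way:
1. the multimeter lies inside the taped outline, let go, while the drawer is still open (x of meter in the frame of meter_spot between -0.03 and 0.03 m and y of meter in the frame of meter_spot between -0.03 and 0.03 m and angle between the x axis of meter and the y axis of meter_spot, either way round below 0.4 rad and contact force between each of the arm, the fingers and meter below 0.3 N and x of kit_drawer in the frame of unit below -0.125 m), for 0.2 s.
At the end, for the whole second after the job is handed in: Drawer seated and at rest by itself: front at x > -0.098 in the riser frame and the rear catch bearing on it with over 6 N (roller dropped behind its bump). Multimeter flat and still, centre within 30 mm of the outline centre along both outline axes, long axis within 0.4 rad of its length (x of kit_drawer in the frame of unit above -0.098 m and contact force between kit_drawer and unit above 6 N and linear speed of each of kit_drawer, meter below 0.01 m/s and x of meter in the frame of meter_spot between -0.03 and 0.03 m and y of meter in the frame of meter_spot between -0.03 and 0.03 m and angle between the x axis of meter and the y axis of meter_spot, either way round below 0.4 rad and angle between meter's own z axis and vertical below 0.1 rad); the robot touches nothing.
It fails at once if the multimeter is lifted more than 15 mm or tipped more than 0.35 rad instead of slid (height (world z) of meter above 0.015 m or angle between meter's own z axis and vertical above 0.35 rad).
It fails at once if the drawer is rammed (pushed with more than 60 N) (contact force between any of the arm, the fingers and kit_drawer above 60 N).
It fails at once if the contactor, the tape measure or the masking tape is moved more than 25 mm (distance of any of contactor, tape_measure, masking_tape from where it was at the start of the episode above 0.025 m).
It also fails if it takes over 53 s, if anything falls off the work surface, if the arm or the gripper's body presses on something with over 40 N, if the wrist force passes 120 N, or if a joint passes its speed limit or range.

## Working session

There is one attempt and no reset: what is moved stays moved. The work goes in short steps, Python scripts to look and compute and a tool call to move; the robot and the scene stay as the last step left them, time stands still between calls to the robot, and variables do not carry over. Pictures are saved under pics/ and viewed, and the job is handed in when it is done.

Besides the shell and the picture viewer there is one more tool, called after "Request:" as name(argument=value, ...) on one line, values as JSON. arm_command: Moves the arm, as the interface text tells. Its arguments: {"type":"object","properties":{"targets":{"type":"array","items":{"type":"array","items":{"type":"array","items":{"type":"number"}}}},"hand":{"type":"number"},"grip_force":{"type":"number"}},"required":["targets"]}

```bash
mkdir -p pics; python3 - <<'E'
from bench import readout, vision, r
import cv2,pickle
s=readout.read_state()
print({k:s[k] for k in('time','ee_pos','eef_rot','ft_force','width')})
for n in('scene','top','wrist'):
    c=vision.camera(n); cv2.imwrite(f'pics/{n}0.png',c['pixels']); pickle.dump(c,open(f'pics/{n}0.pkl','wb'))
    print(n,{k:v for k,v in c.items() if k!='pixels'})
E
```

```text
{'time': 0.0, 'ee_pos': array([0.14956456, 0.60641932, 0.2217395 ]), 'eef_rot': array([ 0.55699232,  0.43564167, -0.43644879, -0.55631677]), 'ft_force': array([-0.44189979, -0.04241882,  0.18739594]), 'width': 0.08698994988917694}
scene {'fovy': 56.47194694486928, 'cx': 320.3592021718951, 'cy': 202.27171212368486, 'R': array([[ 0.66929053, -0.74297199,  0.00654352],
       [-0.37291471, -0.34352352, -0.86193168],
       [ 0.64263894,  0.57444253, -0.50698222]]), 't': array([-0.22158895,  0.39983348,  0.36731463])}
top {'fovy': 47.19467207133792, 'cx': 326.7576972244563, 'cy': 199.1452614252998, 'R': array([[-1.93474773e-02, -9.99812708e-01, -4.72675435e-04],
       [-9.98825499e-01,  1.93493744e-02, -4.44209809e-02],
       [ 4.44218072e-02, -3.87313644e-04, -9.99012789e-01]]), 't': array([0.26492015, 0.61402785, 1.13348034])}
wrist {'fovy': 67.66560078346167, 'cx': 319.1816083536508, 'cy': 203.736172498344, 'mount': array([[ 9.99999525e-01, -3.93924271e-05,  9.73969014e-04,
         1.28365278e-03],
       [-9.45700559e-04, -2.81383492e-01,  9.59594933e-01,
        -1.63001351e-01],
       [ 2.36258029e-04, -9.59595399e-01, -2.81383395e-01,
         7.68458316e-02],
       [ 0.00000000e+00,  0.00000000e+00,  0.00000000e+00,
         1.00000000e+00]])}
```

View pics/scene0.png

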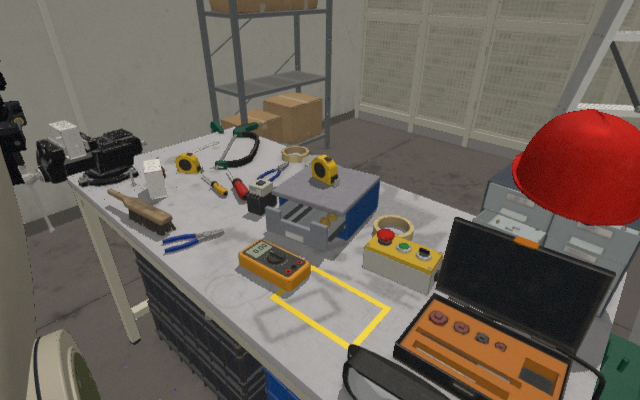

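View pics/top0.png

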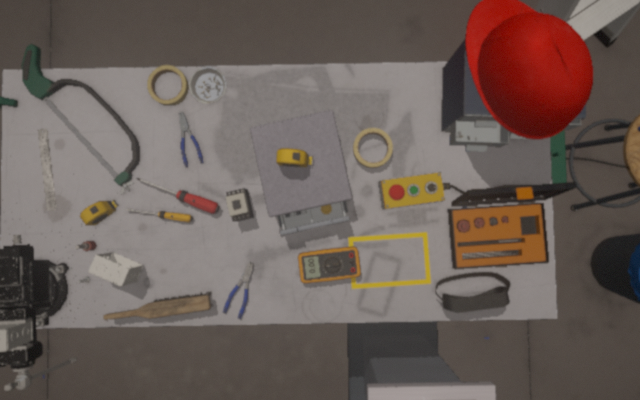

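View pics/wrist0.png

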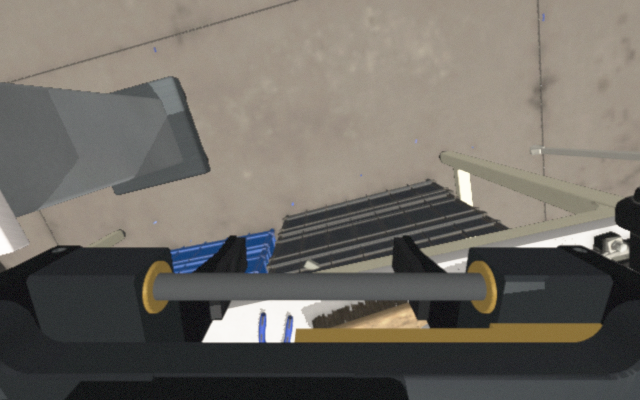

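```bash
cat > h.py <<'E'
import numpy as np,cv2,pickle
from scipy.spatial.transform import Rotation as Ro
def ray(c,u,v,z,R=None,t=None):
    R=c['R'] if R is None else R; t=c['t'] if t is None else t
    f=200/np.tan(np.radians(c['fovy']/2))
    d=R.T@np.array([(u-c['cx'])/f,(v-c['cy'])/f,1]); o=-R.T@t
    return o+d*(z-o[2])/d[2]
def proj(c,X):
    f=200/np.tan(np.radians(c['fovy']/2)); p=c['R']@np.array(X)+c['t']; return f*p[0]/p[2]+c['cx'],f*p[1]/p[2]+c['cy']
def orange(img,box=None):
    h=cv2.cvtColor(img,cv2.COLOR_BGR2HSV); return cv2.inRange(h,(8,130,90),(19,255,255))
def yellow(img):
    h=cv2.cvtColor(img,cv2.COLOR_BGR2HSV); return cv2.inRange(h,(22,120,120),(34,255,255))
E
python3 - <<'E'
from h import *
c=pickle.load(open('pics/top0.pkl','rb')); im=c['pixels']
big=cv2.resize(im[100:310,220:450],None,fx=3.4,fy=2.8*1,interpolation=cv2.INTER_CUBIC)
big=cv2.resize(im[100:300,220:450],None,fx=3,fy=3,interpolation=cv2.INTER_CUBIC); cv2.imwrite('pics/topz.png',big)
for nm,m,z,(x0,y0,x1,y1) in(('meter',orange(im),.034,(280,235,370,300)),('spot',yellow(im),0,(345,225,440,295))):
    k=np.zeros_like(m);k[y0:y1,x0:x1]=m[y0:y1,x0:x1]
    p=cv2.findNonZero(k); 
    b=cv2.boxPoints(cv2.minAreaRect(cv2.convexHull(p)))
    print(nm,len(p),b.round(1).tolist())
    W=np.array([ray(c,u,v,z)[:2] for u,v in b]); print(W.round(3).tolist(),'cen',W.mean(0).round(4),'sides',np.linalg.norm(np.diff(W,axis=0),axis=1).round(3))
    e=W[1]-W[0],W[2]-W[1]; e=max(e,key=np.linalg.norm); print('yaw',np.degrees(np.arctan2(e[1],e[0])))
c=pickle.load(open('pics/scene0.pkl','rb'));cv2.imwrite('pics/scz.png',cv2.resize(c['pixels'][130:350,220:460],None,fx=2.7,fy=2.7,interpolation=cv2.INTER_CUBIC))
E
```

```text
meter 499 [[297.3999938964844, 252.6999969482422], [356.70001220703125, 245.60000610351562], [360.3999938964844, 276.3999938964844], [301.1000061035156, 283.5]]
[[0.488, 0.327], [0.503, 0.182], [0.428, 0.175], [0.413, 0.32]] cen [0.4581 0.2509] sides [0.146 0.075 0.146]
yaw -84.29018419947471
spot 915 [[347.8999938964844, 236.89999389648438], [426.8999938964844, 231.5], [430.3999938964844, 282.8999938964844], [351.29998779296875, 288.20001220703125]]
[[0.523, 0.202], [0.533, 0.001], [0.404, -0.004], [0.394, 0.196]] cen [0.4635 0.0987] sides [0.2   0.129 0.199]
yaw -87.25285300774733
```

View pics/topz.png

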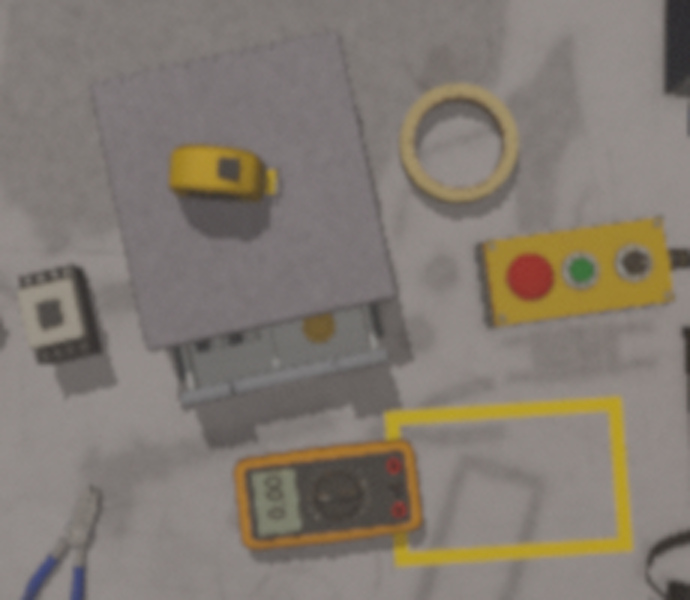

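View pics/scz.png

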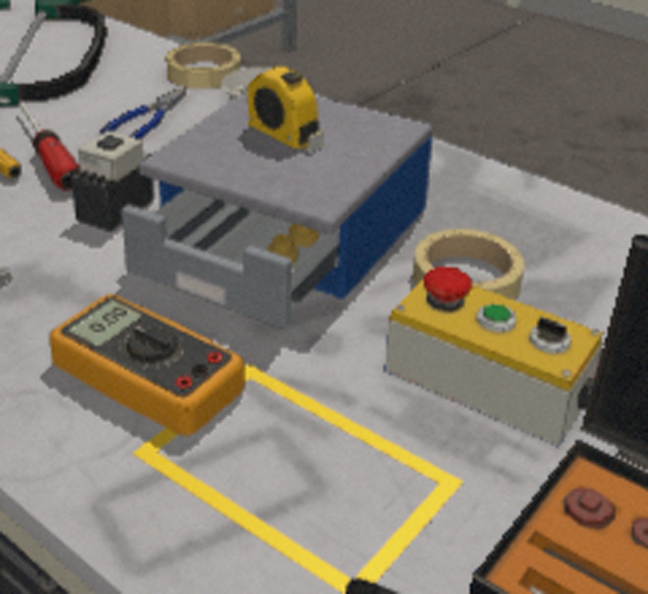

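```bash
python3 - <<'E'
from h import *
c=pickle.load(open('pics/top0.pkl','rb'))
g=lambda a,b,z:ray(c,220+(a+.5)/3-.5,100+(b+.5)/3-.5,z)
L,Rr=g(155,348,.098),g(397,298,.098); BL,BR=g(93,85,.098),g(338,32,.098)
print('board',[p.round(4)[:2].tolist() for p in(L,Rr,BL,BR)],np.linalg.norm(L-Rr),np.linalg.norm(BL-L))
ax=(BL-L+BR-Rr);ax/=np.linalg.norm(ax); e=L-Rr; n=np.array([e[1],-e[0],0]);n/=np.linalg.norm(n)
print('axis yaw',np.degrees(np.arctan2(ax[1],ax[0])),np.degrees(np.arctan2(n[1],n[0])))
cen=(L+Rr+BL+BR)/4;print('riser cen(board)',cen)
dl,dr=g(185,404,.082),g(384,362,.082)
print('drawer front',dl.round(4),dr.round(4),np.linalg.norm(dl-dr), 'depth in front of board edge',[(p-(L+Rr)/2)@ax for p in(dl,dr)],[(p-(L+Rr)/2)@np.array([-ax[1],ax[0],0]) for p in(dl,dr)])
from bench import readout
s=readout.read_state();print(Ro.from_quat(s['eef_rot']).as_matrix().round(3),s['time'])
E
```

```text
board [[0.5795, 0.3822], [0.6145, 0.1944], [0.7852, 0.4276], [0.8232, 0.2359]] 0.1910110933590171 0.21068936961574938
axis yaw 11.850765036583777 10.56986878617141
riser cen(board) [0.70057602 0.3100494  0.098     ]
drawer front [0.5354 0.3613 0.082 ] [0.5652 0.2048 0.082 ] 0.1592653887578797 depth in front of board edge [np.float64(-0.045313037167189256), np.float64(-0.048255731715389175)] [np.float64(0.08405344631767217), np.float64(-0.07518475451678384)]
[[ 0.239 -0.    -0.971]
 [ 0.971 -0.001  0.239]
 [-0.001 -1.    -0.   ]] 0.15
```

Request:
arm_command(targets=[[[-0.0132, 0, -0.0288, 0, 0, 0], [-0.0132, 0, -0.0288, 0, 0, 0], [-0.0132, 0, -0.0288, 0, 0, 0], [-0.0132, 0, -0.0288, 0, 0, 0], [-0.0132, 0, -0.0288, 0, 0, 0], [-0.0132, 0, -0.0288, 0, 0, 0], [-0.0132, 0, -0.0288, 0, 0, 0], [-0.0132, 0, -0.0288, 0, 0, 0], [-0.0132, 0, -0.0288, 0, 0, 0], [-0.0132, 0, -0.0288, 0, 0, 0], [-0.0132, 0, -0.0288, 0, 0, 0], [-0.0132, 0, -0.0288, 0, 0, 0]]], hand=0)

```text
time: 1.15
ee_pos: [0.4482, 0.3691, 0.2224]
eef_rot: [-0.557, -0.436, 0.436, 0.557]
ft_force: [0.7, -0.4, 1.4]
width: 0.0149
```

Request:
arm_command(targets=[[[0, 0, 0, 0, -6.5, 0], [0, 0, 0, 0, -6.5, 0], [0, 0, 0, 0, -6.5, 0], [0, 0, 0, 0, 0, 0]]])

```text
time: 1.48
ee_pos: [0.4473, 0.37, 0.2222]
eef_rot: [-0.473, -0.525, 0.525, 0.473]
ft_force: [-0.5, 0.5, 0.2]
width: 0.0005
```

```bash
cat > go.py <<'E'
import sys
from h import *
from bench import readout
s=readout.read_state();M=Ro.from_quat(s['eef_rot']).as_matrix()
print('t',s['time'],'pos',s['ee_pos'].round(4),'f',s['ft_force'].round(2),'w',round(s['width'],4));print(M.round(3).tolist())
if len(sys.argv)>3:
    print('tool shift',(M.T@(np.array(list(map(float,sys.argv[1:4])))-s['ee_pos'])).round(4))
E
python3 go.py 0.4475 0.37 0.015; python3 - <<'E'
from h import *
from bench import vision
c=vision.camera('top');cv2.imwrite('pics/top1.png',c['pixels'])
E
```

```text
t 1.4833 pos [0.4473 0.37   0.2222] f [-0.51  0.49  0.23] w 0.0005
[[-0.103, -0.0, -0.995], [0.995, -0.0, -0.103], [-0.0, -1.0, 0.001]]
tool shift [-0.      0.2072 -0.0003]
```

View pics/top1.png

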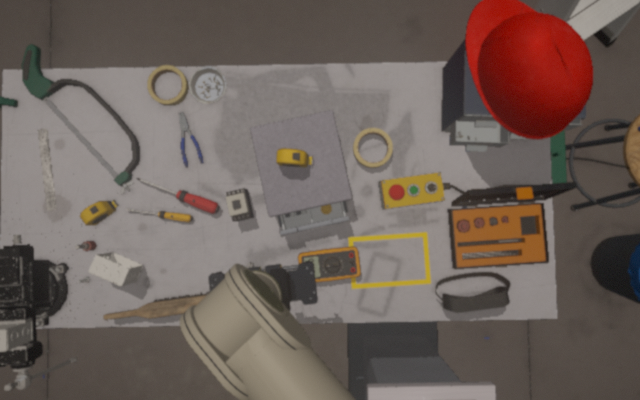

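The top view shows the gripper at about (285,283), left of the meter's end at (300,268). The path straight down is clear.

Request:
arm_command(targets=[[[0, 0.023, 0, 0, 0, 0], [0, 0.023, 0, 0, 0, 0], [0, 0.023, 0, 0, 0, 0], [0, 0.023, 0, 0, 0, 0], [0, 0.023, 0, 0, 0, 0], [0, 0.023, 0, 0, 0, 0], [0, 0.023, 0, 0, 0, 0], [0, 0.023, 0, 0, 0, 0], [0, 0.023, 0, 0, 0, 0], [0, 0, 0, 0, 0, 0]]])

```text
time: 2.37
ee_pos: [0.4448, 0.3684, 0.0112]
eef_rot: [-0.476, -0.521, 0.526, 0.476]
ft_force: [-1.0, -1.4, -1.2]
width: 0.0005
```

Request:
arm_command(targets=[[[-0.008, 0, 0, 0, 0, 0], [-0.006, 0, 0, 0, 0, 0], [-0.006, 0, 0, 0, 0, 0], [-0.006, 0, 0, 0, 0, 0], [-0.006, 0, 0, 0, 0, 0], [-0.006, 0, 0, 0, 0, 0], [-0.006, 0, 0, 0, 0, 0], [-0.006, 0, 0, 0, 0, 0], [-0.006, 0, 0, 0, 0, 0], [-0.006, 0, 0, 0, 0, 0], [-0.006, 0, 0, 0, 0, 0], [0, 0, 0, 0, 0, 0]]])

```text
time: 3.37
ee_pos: [0.4543, 0.3009, 0.0155]
eef_rot: [-0.475, -0.523, 0.524, 0.475]
ft_force: [-0.8, 0.5, -0.4]
width: 0.0008
```

```bash
cat > look.py <<'E'
import sys
from h import *
from bench import vision
for n in('top','scene'):
    c=vision.camera(n);pickle.dump(c,open(f'pics/{n}{sys.argv[1]}.pkl','wb'))
    cv2.imwrite(f'pics/{n}{sys.argv[1]}.png',c['pixels'] if n=='top' else cv2.resize(c['pixels'][130:350,220:460],None,fx=2.7,fy=2.7,interpolation=cv2.INTER_CUBIC))
    if n=='top':
        m=orange(c['pixels']);k=np.zeros_like(m);k[235:300,280:430]=m[235:300,280:430];p=cv2.findNonZero(k)
        b=cv2.boxPoints(cv2.minAreaRect(cv2.convexHull(p)));W=np.array([ray(c,u,v,.034)[:2] for u,v in b])
        e=W[1]-W[0],W[2]-W[1]; e=max(e,key=np.linalg.norm);print(W.round(3).tolist(),'cen',W.mean(0).round(4),'yaw',np.degrees(np.arctan2(e[1],e[0])))
E
python3 go.py; python3 look.py 2
```

```text
t 3.3667 pos [0.4543 0.3009 0.0155] f [-0.81  0.51 -0.44] w 0.0008
[[-0.097, -0.0, -0.995], [0.995, -0.001, -0.097], [-0.001, -1.0, 0.0]]
[[0.493, 0.275], [0.51, 0.151], [0.433, 0.141], [0.416, 0.265]] cen [0.4629 0.2081] yaw -82.393850612361
```

View pics/top2.png

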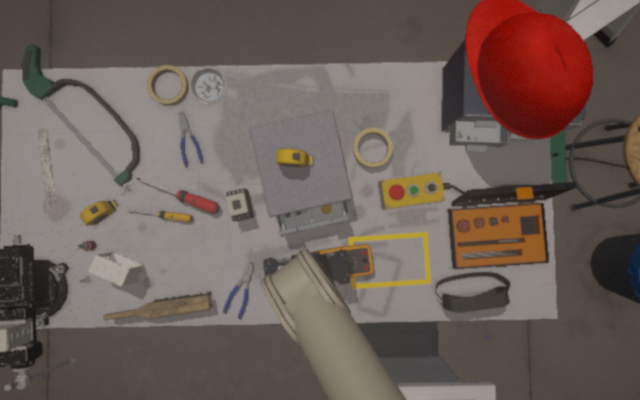

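View pics/scene2.png

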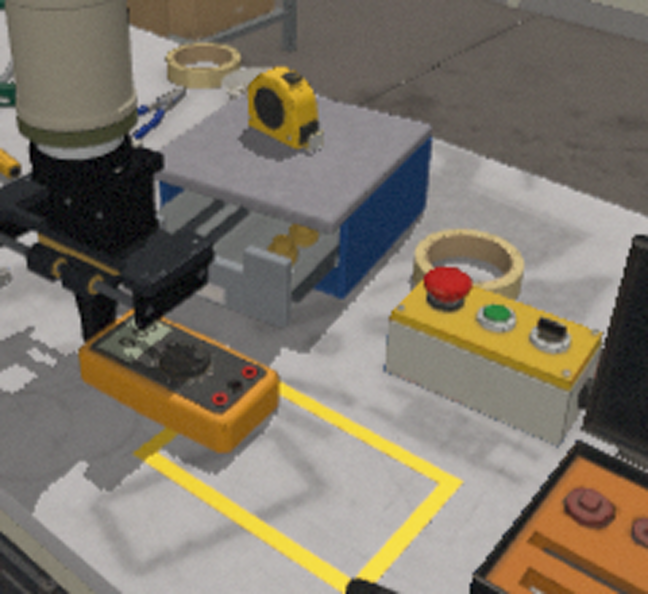

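Request:
arm_command(targets=[[[-0.006, 0, 0, 0, 0, 0], [-0.006, 0, 0, 0, 0, 0], [-0.006, 0, 0, 0, 0, 0], [-0.006, 0, 0, 0, 0, 0], [-0.006, 0, 0, 0, 0, 0], [-0.006, 0, 0, 0, 0, 0], [-0.006, 0, 0, 0, 0, 0], [-0.006, 0, 0, 0, 0, 0], [-0.006, 0, 0, 0, 0, 0], [-0.006, 0, 0, 0, 0, 0], [-0.006, 0, 0, 0, 0, 0], [-0.006, 0, 0, 0, 0, 0]]])

```text
time: 4.47
ee_pos: [0.461, 0.2304, 0.0155]
eef_rot: [-0.475, -0.524, 0.524, 0.475]
ft_force: [-0.8, 2.3, -1.1]
width: 0.0008
```

```bash
python3 go.py; python3 look.py 3
```

```text
t 4.4667 pos [0.461  0.2304 0.0155] f [-0.78  2.31 -1.07] w 0.0008
[[-0.098, -0.0, -0.995], [0.995, 0.0, -0.098], [0.0, -1.0, 0.0]]
[[0.504, 0.189], [0.515, 0.08], [0.441, 0.072], [0.43, 0.181]] cen [0.4724 0.1306] yaw -84.00872433160384
```

View pics/scene3.png

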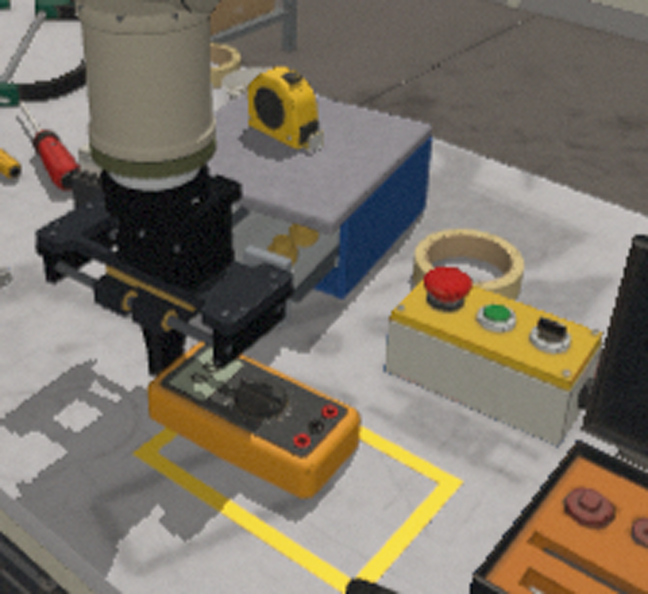

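Request:
arm_command(targets=[[[-0.006, 0, 0, 0, 0, 0], [-0.006, 0, 0, 0, 0, 0], [-0.006, 0, 0, 0, 0, 0], [-0.006, 0, 0, 0, 0, 0], [-0.006, 0, 0, 0, 0, 0], [-0.006, 0, 0, 0, 0, 0], [-0.006, 0, 0, 0, 0, 0], [-0.006, 0, 0, 0, 0, 0], [-0.006, 0, 0, 0, 0, 0], [-0.004, 0, 0, 0, 0, 0], [-0.002, 0, 0, 0, 0, 0], [0, 0, 0, 0, 0, 0]]])

```text
time: 5.57
ee_pos: [0.467, 0.1705, 0.0155]
eef_rot: [-0.475, -0.524, 0.524, 0.475]
ft_force: [0.1, 0.9, -0.0]
width: 0.0007
```

Request:
arm_command(targets=[[[0.005, 0, 0, 0, 0, 0], [0.01, 0, 0, 0, 0, 0], [0.015, 0, 0, 0, 0, 0], [0.02, 0, 0, 0, 0, 0], [0.02, -0.01, 0, 0, 0, 0], [0.01, -0.03, 0, 0, 0, 0], [0, -0.03, 0, 0, 0, 0], [0, -0.03, 0, 0, 0, 0], [0, -0.03, 0, 0, 0, 0], [0, 0, 0, 0, 0, 0]]])

```text
time: 6.4
ee_pos: [0.4612, 0.2535, 0.1513]
eef_rot: [0.475, 0.527, -0.521, -0.474]
ft_force: [1.0, 0.9, -0.1]
width: 0.0007
```

```bash
python3 go.py; python3 look.py 4
```

```text
t 6.4 pos [0.4612 0.2535 0.1513] f [ 0.98  0.87 -0.11] w 0.0007
[[-0.099, 0.007, -0.995], [0.995, 0.005, -0.099], [0.004, -1.0, -0.007]]
[[0.503, 0.166], [0.524, 0.023], [0.448, 0.012], [0.428, 0.155]] cen [0.4759 0.0889] yaw -81.68222183949567
```

View pics/scene4.png

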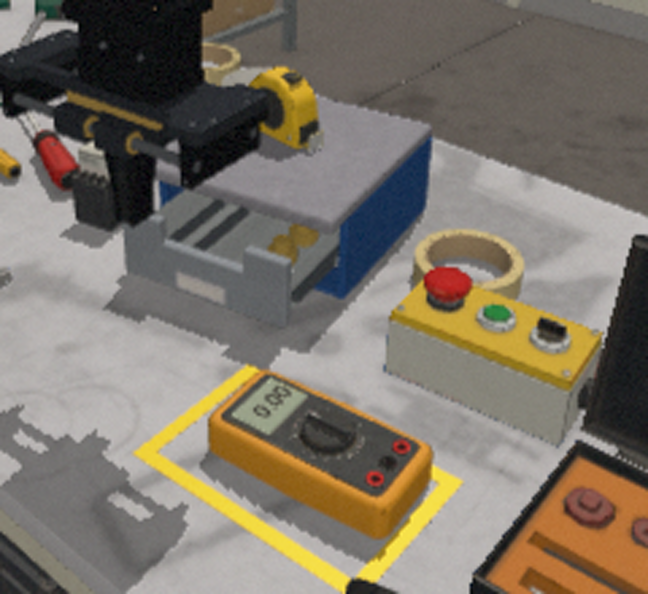

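View pics/top4.png

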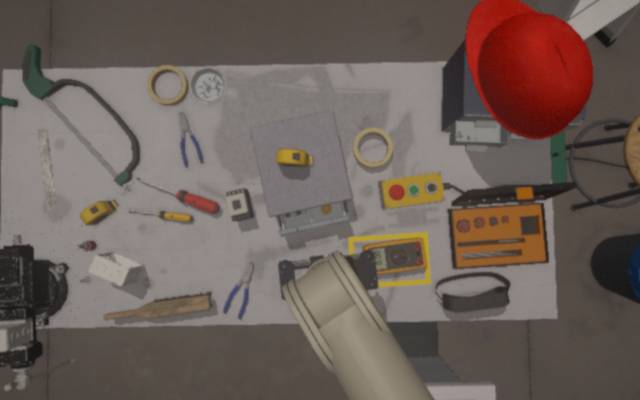

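The meter lies inside the outline with its centre at about (0.476, 0.089), and it has been let go. Next I pitch the tool forward so it can reach under the overhanging top.

Request:
arm_command(targets=[[[0, 0, 0, 0, -5.5, 0], [0, 0, 0, -6.25, 0, 0], [0, 0, 0, -6.25, 0, 0], [0, 0, 0, -6.25, 0, 0], [0, 0, 0, -6.25, 0, 0], [0, 0, 0, -6.25, 0, 0], [0, 0, 0, -6.25, 0, 0], [0, 0, 0, -6.25, 0, 0], [0, 0, 0, -6.25, 0, 0], [0, 0, 0, 0, 0, 0], [0, 0, 0, 0, 0, 0]]])

```text
time: 7.42
ee_pos: [0.4626, 0.2475, 0.149]
eef_rot: [0.583, 0.7, -0.317, -0.262]
ft_force: [-0.6, 0.2, 0.2]
width: 0.0006
```

```bash
python3 go.py .478 .269 .028; python3 look.py 5;python3 -c "
from bench import readout;print(readout.read_state()['joint_positions'].round(2))"
```

```text
t 7.4167 pos [0.4626 0.2475 0.149 ] f [-0.59  0.23  0.22] w 0.0006
[[-0.182, 0.651, -0.737], [0.983, 0.119, -0.138], [-0.003, -0.75, -0.662]]
tool shift [0.0187 0.1033 0.0658]
[[0.457, 0.297], [0.546, 0.033], [0.454, 0.003], [0.365, 0.266]] cen [0.4556 0.1499] yaw -71.39554295449463
[-0.62 -0.19 -0.23  2.38  0.87  0.51  0.22]
```

View pics/scene5.png

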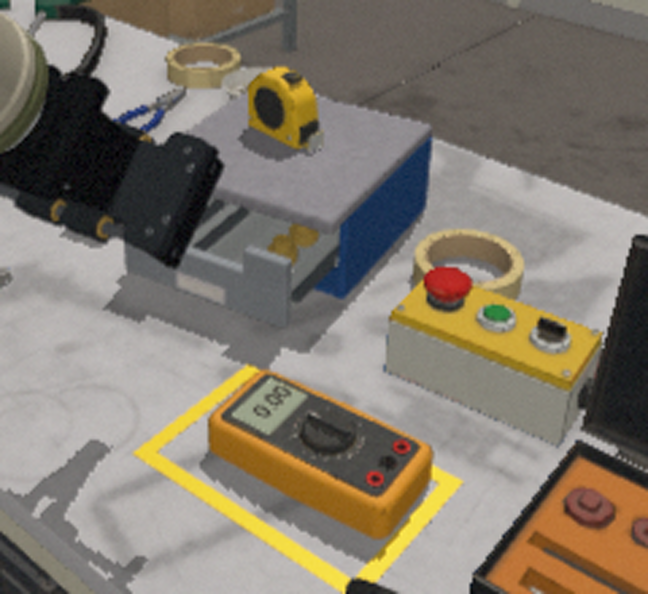

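Request:
arm_command(targets=[[[0.0032, 0.0146, 0.006, 0, 0, 0], [0.0032, 0.0146, 0.006, 0, 0, 0], [0.0032, 0.0146, 0.006, 0, 0, 0], [0.0032, 0.0146, 0.006, 0, 0, 0], [0.0032, 0.0146, 0.006, 0, 0, 0], [0.0032, 0.0146, 0.006, 0, 0, 0], [0, 0, 0, -2.5, 0, 0], [0, 0, 0, -2.5, 0, 0], [0, 0, 0, -2.5, 0, 0], [0, 0, 0, 0, 0, 0]]])

```text
time: 8.35
ee_pos: [0.4894, 0.271, 0.0566]
eef_rot: [0.596, 0.715, -0.286, -0.23]
ft_force: [0.1, -0.7, -0.2]
width: 0.0006
```

```bash
python3 go.py .495 .2725 .028; python3 look.py 6;python3 -c "
from bench import readout;print(readout.read_state()['joint_positions'].round(2))"
```

```text
t 8.35 pos [0.4894 0.271  0.0566] f [ 0.05 -0.69 -0.2 ] w 0.0006
[[-0.185, 0.72, -0.669], [0.983, 0.127, -0.135], [-0.013, -0.682, -0.731]]
tool shift [0.0008 0.0237 0.0169]
[[0.487, 0.31], [0.523, 0.022], [0.447, 0.013], [0.411, 0.3]] cen [0.4669 0.1613] yaw -82.73600075398139
[-0.46  0.14 -0.44  2.42  1.73  0.56 -0.67]
```

View pics/scene6.png

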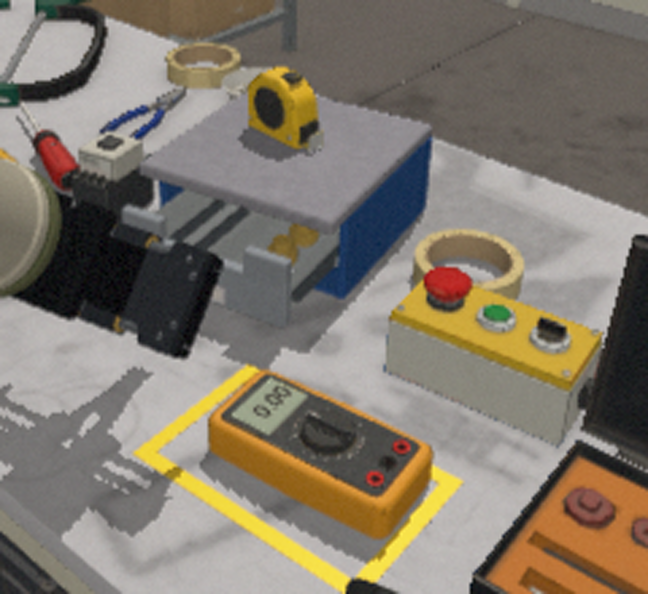

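Request:
arm_command(targets=[[[0, 0.0037, -0.0034, 0, 0, 0], [0, 0.0037, -0.0034, 0, 0, 0], [0, 0.0037, -0.0034, 0, 0, 0], [0, 0.0046, 0.0049, 0, 0, 0], [0, 0.0046, 0.0049, 0, 0, 0], [0, 0.0046, 0.0049, 0, 0, 0], [0, 0.0046, 0.0049, 0, 0, 0], [0, 0, 0, 0, 0, 0]]])

```text
time: 9.12
ee_pos: [0.5051, 0.2729, 0.0298]
eef_rot: [0.596, 0.714, -0.285, -0.23]
ft_force: [-0.4, -0.0, 0.3]
width: 0.0002
```

```bash
python3 go.py .542 .282 .030; python3 look.py 7;python3 -c "
from bench import readout;print(readout.read_state()['joint_positions'].round(3))"
```

```text
t 9.1167 pos [0.5051 0.2729 0.0298] f [-0.36 -0.02  0.26] w 0.0002
[[-0.183, 0.72, -0.669], [0.983, 0.126, -0.134], [-0.012, -0.682, -0.731]]
tool shift [ 0.0022  0.0276 -0.0261]
[[0.488, 0.304], [0.523, 0.022], [0.447, 0.013], [0.413, 0.295]] cen [0.4678 0.1584] yaw -83.00799390029174
[-0.447  0.243 -0.434  2.391  1.873  0.596 -0.786]
```

View pics/scene7.png

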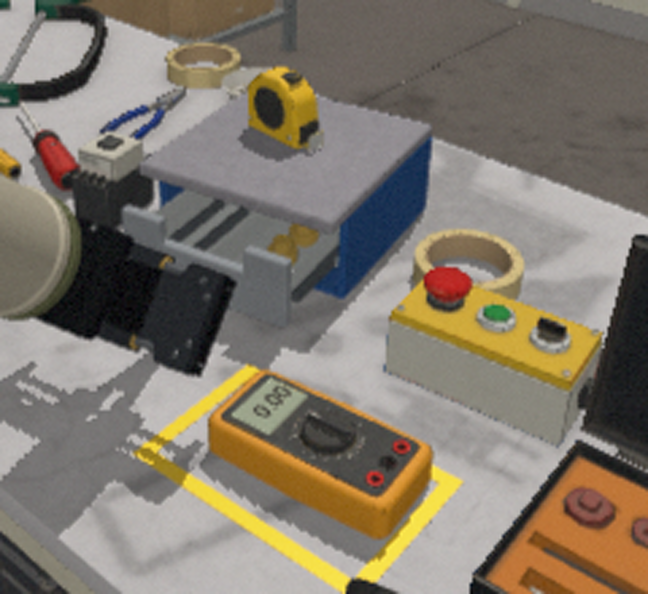

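View pics/top7.png

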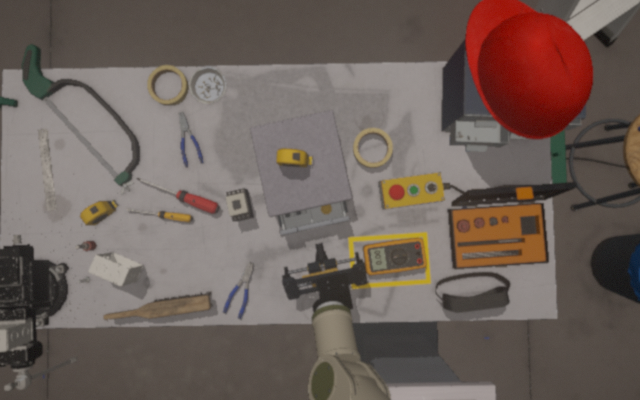

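Request:
arm_command(targets=[[[0, 0.0029, -0.0027, 0, 0, 0], [0, 0.0029, -0.0027, 0, 0, 0], [0, 0.0029, -0.0027, 0, 0, 0], [0, 0.0029, -0.0027, 0, 0, 0], [0, 0.0029, -0.0027, 0, 0, 0], [0, 0.0029, -0.0027, 0, 0, 0], [0, 0.0029, -0.0027, 0, 0, 0], [0, 0.0022, -0.002, 0, 0, 0], [0, 0.0022, -0.002, 0, 0, 0], [0, 0.0022, -0.002, 0, 0, 0], [0, 0.0022, -0.002, 0, 0, 0]]])

```text
time: 10.13
ee_pos: [0.544, 0.2805, 0.0305]
eef_rot: [0.596, 0.715, -0.285, -0.23]
ft_force: [-2.5, -0.6, 0.6]
width: 0.0007
```

```bash
python3 go.py; python3 look.py 8
```

```text
t 10.1333 pos [0.544  0.2805 0.0305] f [-2.48 -0.63  0.61] w 0.0007
[[-0.184, 0.721, -0.668], [0.983, 0.127, -0.133], [-0.011, -0.681, -0.732]]
[[0.483, 0.305], [0.524, 0.023], [0.448, 0.012], [0.407, 0.294]] cen [0.4657 0.1585] yaw -81.68220724345952
```

View pics/scene8.png

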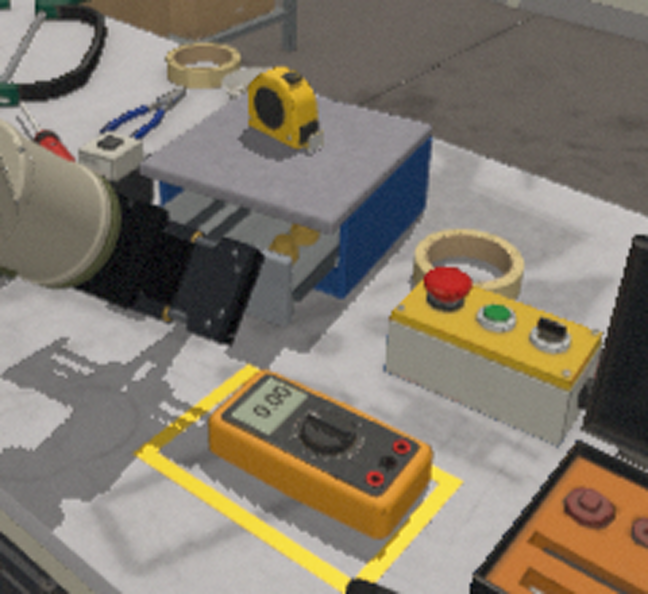

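Contact has just been made at 2.5 N, which matches the drawer's friction. I'll push on steadily.

Request:
arm_command(targets=[[[0, 0.0022, -0.002, 0, 0, 0], [0, 0.0022, -0.002, 0, 0, 0], [0, 0.0022, -0.002, 0, 0, 0], [0, 0.0022, -0.002, 0, 0, 0], [0, 0.0022, -0.002, 0, 0, 0], [0, 0.0022, -0.002, 0, 0, 0], [0, 0.0022, -0.002, 0, 0, 0], [0, 0.0022, -0.002, 0, 0, 0], [0, 0.0022, -0.002, 0, 0, 0], [0, 0.0022, -0.002, 0, 0, 0], [0, 0.0022, -0.002, 0, 0, 0], [0, 0.0022, -0.002, 0, 0, 0]]])

```text
time: 11.23
ee_pos: [0.5792, 0.2871, 0.0303]
eef_rot: [0.596, 0.715, -0.285, -0.23]
ft_force: [-1.3, 0.2, 1.3]
width: 0.0006
```

```bash
python3 go.py; python3 look.py 9
```

```text
t 11.2333 pos [0.5792 0.2871 0.0303] f [-1.27  0.17  1.26] w 0.0006
[[-0.184, 0.721, -0.668], [0.983, 0.127, -0.133], [-0.011, -0.681, -0.732]]
[[0.44, 0.316], [0.53, 0.313], [0.518, 0.013], [0.428, 0.017]] cen [0.4788 0.1646] yaw -92.3364209733841
```

View pics/scene9.png

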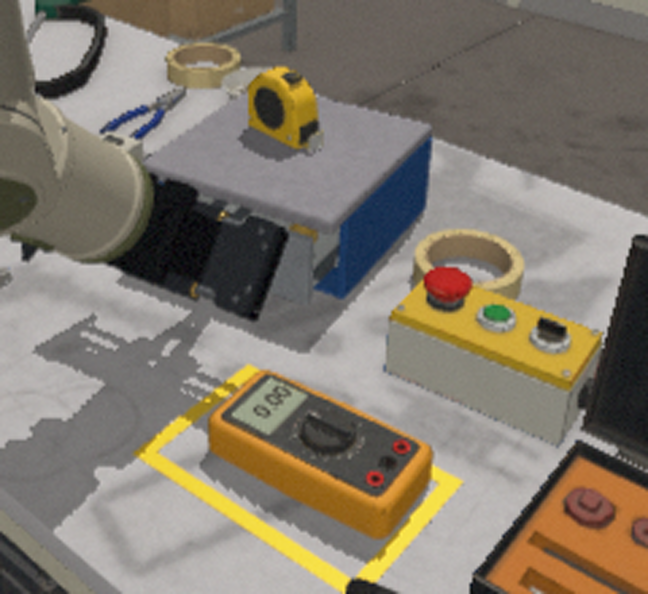

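Request:
arm_command(targets=[[[0, 0.0015, -0.0014, 0, 0, 0], [0, 0.0015, -0.0014, 0, 0, 0], [0, 0.0015, -0.0014, 0, 0, 0], [0, 0.0015, -0.0014, 0, 0, 0], [0, 0.0011, -0.001, 0, 0, 0], [0, 0.0011, -0.001, 0, 0, 0]]])

```text
time: 11.83
ee_pos: [0.5901, 0.289, 0.0302]
eef_rot: [0.596, 0.715, -0.285, -0.23]
ft_force: [-2.1, -0.1, 0.9]
width: 0.0005
```

Request:
arm_command(targets=[[[0, 0.0011, -0.001, 0, 0, 0], [0, 0.0011, -0.001, 0, 0, 0], [0, 0.0011, -0.001, 0, 0, 0], [0, 0.0011, -0.001, 0, 0, 0]]])

```text
time: 12.17
ee_pos: [0.5959, 0.2901, 0.0302]
eef_rot: [0.596, 0.715, -0.285, -0.23]
ft_force: [-1.6, 0.2, 1.0]
width: 0.0004
```

Request:
arm_command(targets=[[[0, 0.0011, -0.001, 0, 0, 0], [0, 0.0011, -0.001, 0, 0, 0], [0, 0.0011, -0.001, 0, 0, 0]]])

```text
time: 12.42
ee_pos: [0.5998, 0.291, 0.0299]
eef_rot: [0.596, 0.715, -0.285, -0.23]
ft_force: [-9.2, -5.0, 7.5]
width: 0.0007
```

Request:
arm_command(targets=[[[0, 0, 0, 0, 0, 0]]])

```text
time: 12.5
ee_pos: [0.5999, 0.2909, 0.0299]
eef_rot: [0.596, 0.715, -0.285, -0.23]
ft_force: [-6.6, -1.4, 4.3]
width: 0.0005
```

```bash
python3 go.py; python3 look.py 10; python3 - <<'E'
from h import *
from bench import vision
c=vision.camera('wrist');cv2.imwrite('pics/w10.png',c['pixels'])
E
```

```text
t 12.5 pos [0.5999 0.2909 0.0299] f [-6.59 -1.38  4.32] w 0.0005
[[-0.184, 0.721, -0.668], [0.983, 0.127, -0.133], [-0.011, -0.681, -0.732]]
[[0.505, 0.168], [0.523, 0.022], [0.447, 0.013], [0.429, 0.159]] cen [0.4758 0.0904] yaw -83.00809803505418
```

View pics/scene10.png

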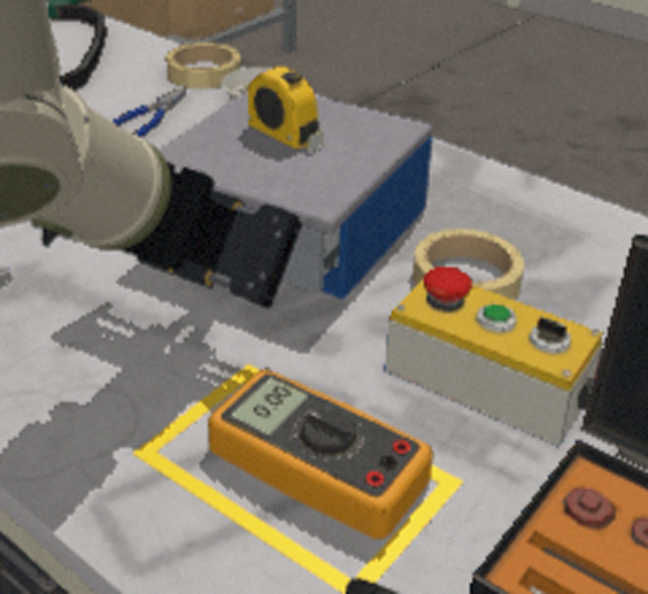

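View pics/w10.png

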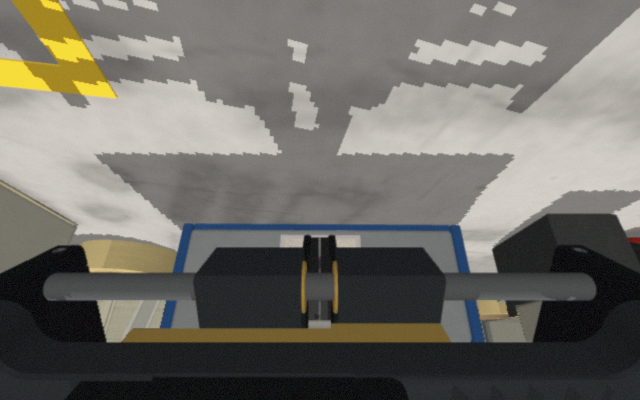

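View pics/top10.png

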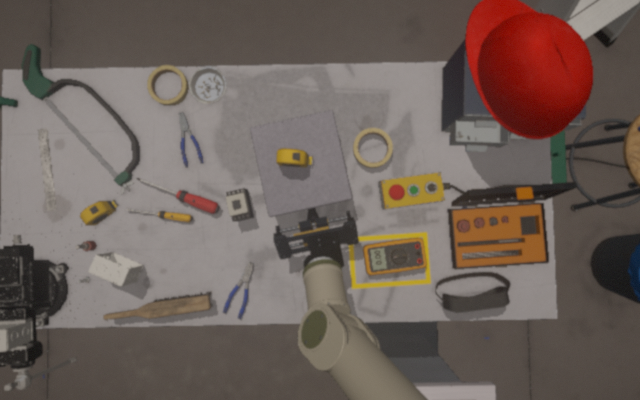

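The finger tips sit centred on the drawer face at wrist pixel (320,240), and the catch resistance has begun. I'll keep pushing slowly.

Request:
arm_command(targets=[[[0, 0.0011, -0.001, 0, 0, 0], [0, 0.0011, -0.001, 0, 0, 0], [0, 0.0011, -0.001, 0, 0, 0]]])

```text
time: 12.9
ee_pos: [0.6042, 0.2918, 0.0299]
eef_rot: [0.596, 0.715, -0.285, -0.23]
ft_force: [-6.0, -2.5, 2.5]
width: 0.0001
```

Request:
arm_command(targets=[[[0, 0.0011, -0.001, 0, 0, 0], [0, 0.0011, -0.001, 0, 0, 0]]])

```text
time: 13.07
ee_pos: [0.6074, 0.2924, 0.03]
eef_rot: [0.596, 0.715, -0.285, -0.23]
ft_force: [-2.8, -0.4, 0.9]
width: 0.0005
```

Request:
arm_command(targets=[[[0, 0.0011, -0.001, 0, 0, 0], [0, 0.0007, -0.0007, 0, 0, 0]]])

```text
time: 13.23
ee_pos: [0.6103, 0.2928, 0.0302]
eef_rot: [0.596, 0.715, -0.285, -0.23]
ft_force: [0.1, -0.4, 0.6]
width: 0.0004
```

Request:
arm_command(targets=[[[0, 0.0007, -0.0007, 0, 0, 0], [0, 0.0007, -0.0007, 0, 0, 0]]])

```text
time: 13.4
ee_pos: [0.6121, 0.2931, 0.0302]
eef_rot: [0.596, 0.715, -0.285, -0.23]
ft_force: [-0.2, -0.8, 0.4]
width: 0.0006
```

Request:
arm_command(targets=[[[0, 0.0007, -0.0007, 0, 0, 0], [0, 0.0007, -0.0007, 0, 0, 0]]])

```text
time: 13.57
ee_pos: [0.6138, 0.2935, 0.0301]
eef_rot: [0.596, 0.715, -0.285, -0.23]
ft_force: [-4.6, -1.0, 1.6]
width: 0.0003
```

Request:
arm_command(targets=[[[0, 0.0007, -0.0007, 0, 0, 0], [0, 0.0007, -0.0007, 0, 0, 0]]])

```text
time: 13.73
ee_pos: [0.6147, 0.2937, 0.0297]
eef_rot: [0.596, 0.715, -0.285, -0.23]
ft_force: [-21.6, -7.4, 15.4]
width: 0.0002
```

The force first fell to about zero as the catch drew the drawer in. It then rose sharply, to about 23 N in the plane, against the stop at 0.615. The drawer is home, so I'll back off gently.

Request:
arm_command(targets=[[[0, -0.0011, 0.001, 0, 0, 0], [0, -0.0022, 0.002, 0, 0, 0], [0, -0.0044, 0.004, 0, 0, 0], [0, -0.0073, 0.0068, 0, 0, 0], [0, -0.0073, 0.0068, 0, 0, 0], [0, -0.0073, 0.0068, 0, 0, 0], [0, -0.0073, 0.0068, 0, 0, 0], [0, -0.0073, 0.0068, 0, 0, 0], [0, -0.0073, 0.0068, 0, 0, 0], [0, 0, 0, 0, 0, 0]]])

```text
time: 14.57
ee_pos: [0.5446, 0.2808, 0.0299]
eef_rot: [0.596, 0.715, -0.286, -0.23]
ft_force: [0.1, 0.1, -0.6]
width: 0.0006
```

Request:
arm_command(targets=[[[0, -0.02, 0, 0, 0, 0], [0, -0.02, -0.02, 0, 0, 0], [0, -0.02, -0.02, 3, 0, 0], [0, -0.02, -0.02, 5, 0, 0], [0, -0.02, -0.02, 5, 0, 0], [0, -0.02, -0.02, 5, 0, 0], [0, -0.02, -0.02, 5, 0, 0], [0, 0, 0, 0, 0, 0]]])

```text
time: 15.23
ee_pos: [0.5433, 0.2674, 0.1412]
eef_rot: [0.592, 0.671, -0.351, -0.277]
ft_force: [1.1, 0.4, 1.3]
width: 0.0
```

```bash
python3 go.py; python3 look.py 11
```

```text
t 15.2333 pos [0.5433 0.2674 0.1412] f [1.08 0.36 1.33] w 0.0
[[-0.147, 0.6, -0.786], [0.988, 0.054, -0.143], [-0.044, -0.798, -0.601]]
[[0.488, 0.303], [0.523, 0.022], [0.447, 0.013], [0.413, 0.293]] cen [0.4676 0.1577] yaw -83.00809172995291
```

View pics/scene11.png

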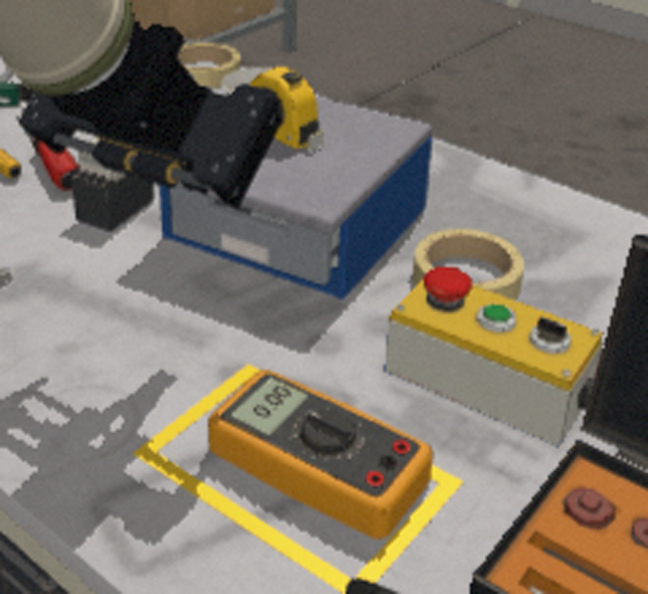

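View pics/top11.png

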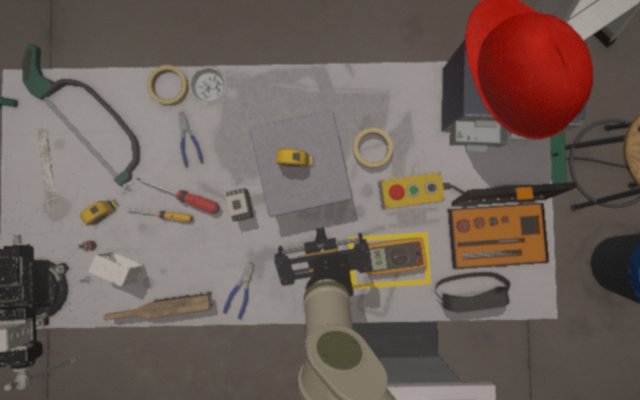

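The scene view shows the drawer front flush under the top board, with its label at (247,248). The meter is inside the tape at (320,445). I'll let a second pass and check that nothing creeps.

Request:
arm_command(targets=[[[0, -0.02, 0.01, 0, 0, 0], [0, -0.02, 0.01, 0, 0, 0], [0, -0.02, 0.01, 0, 0, 0], [0, -0.02, 0.01, 0, 0, 0], [0, 0, 0, 0, 0, 0], [0, 0, 0, 0, 0, 0], [0, 0, 0, 0, 0, 0], [0, 0, 0, 0, 0, 0], [0, 0, 0, 0, 0, 0], [0, 0, 0, 0, 0, 0], [0, 0, 0, 0, 0, 0], [0, 0, 0, 0, 0, 0]]])

```text
time: 16.33
ee_pos: [0.4619, 0.2559, 0.1763]
eef_rot: [0.592, 0.67, -0.352, -0.276]
ft_force: [0.6, 0.4, 0.2]
width: 0.0004
```

```bash
python3 go.py; python3 look.py 12; python3 - <<'E'
from h import *
a,b=[pickle.load(open(f'pics/scene{i}.pkl','rb'))['pixels'] for i in(11,12)]
# drawer label region + drawer lower edge, full-image px
x0,y0,x1,y1=290,210,350,240
print('drawer region mean diff',cv2.absdiff(a[y0:y1,x0:x1],b[y0:y1,x0:x1]).mean())
o,n=[pickle.load(open(f'pics/top{i}.pkl','rb'))['pixels'] for i in(0,12)]
for nm,(x,y,X,Y) in dict(contactor=(222,185,256,225),tape=(272,143,318,172),roll=(348,124,398,172)).items(): print(nm,cv2.phaseCorrelate(*[cv2.cvtColor(q[y:Y,x:X],cv2.COLOR_BGR2GRAY).astype(np.float32) for q in(o,n)])[0])
# label centre on drawer face: intersect ray with the drawer's axis plane
c=pickle.load(open('pics/scene12.pkl','rb')); ax=np.array([np.cos(np.radians(11.2)),np.sin(np.radians(11.2)),0]);cen=np.array([.7006,.31,0])
c0=pickle.load(open('pics/scene0.pkl','rb'))
def depth(c,u,v,z): return (ray(c,u,v,z)-cen)@ax
# drawer bottom-right corner zoomed start (287,324); seated (330,284)
for cc,(u,v) in((c0,(287,322)),(c,(328,283))): print('drawer x',depth(cc,220+u/2.7,130+v/2.7,.012))
E
```

```text
t 16.3333 pos [0.4619 0.2559 0.1763] f [0.57 0.45 0.21] w 0.0004
[[-0.146, 0.599, -0.787], [0.988, 0.051, -0.145], [-0.047, -0.799, -0.6]]
[[0.454, 0.318], [0.544, 0.032], [0.453, 0.004], [0.364, 0.289]] cen [0.4535 0.1606] yaw -72.5390604694291
drawer region mean diff 2.0501851851851853
contactor (0.03597923671111403, 0.006919302546929629)
tape (-0.03908362086422912, 0.08127205895102385)
roll (-0.0034568991386798587, 0.051340757951908955)
drawer x -0.1456880927567635
drawer x -0.0779758889883267
```

View pics/scene12.png

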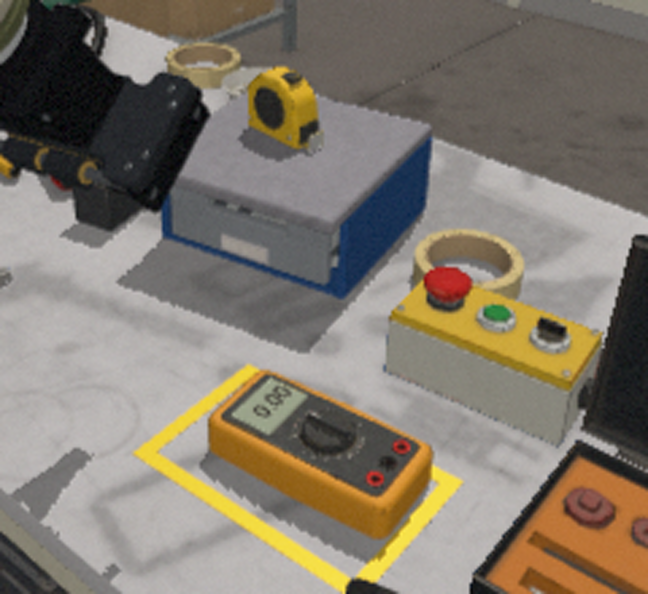

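The drawer stays in by itself and the arm is touching nothing, so I'm handing the job in.

```bash
python3 -c "
from bench import r;print(r.close_job())"
```

```text
the job is handed in; nothing more can be done
None
```

The meter is inside the yellow outline and the drawer is home on its catch. I handed the job in after about 16 s; no verdict was reported.

- **Meter:** I slid it about 0.16 m with the closed fingers, without lifting it, and let go while the drawer was still open. Its centre ended about 12 mm and 10 mm from the outline centre along the two axes. It is turned about 3–6° from the outline's length, and the picture shows it inside the tape.
- **Drawer:** I pitched the tool forward to reach under the overhanging top and pushed slowly. The catch resisted with about 10 N, the force dropped to about zero as it drew the drawer in, then rose to about 23 N in the plane (27 N in all) against the stop. After I backed off, the drawer stayed in for over a second with the arm clear.
- **Other objects:** the contactor, tape measure and masking tape shifted by less than 0.1 pixel in the top view.

**Checks that were rough or disagreed:**
- Picture estimates of the drawer's start position were -0.157 m from the top view and -0.146 m from the scene view, so both are only good to about 10 mm.
- The scene view put the seated drawer at -0.078 m, just outside the stated -0.094 to -0.084 m range. The push travel of about 74 mm gave about -0.083 m.
- The last automatic meter fit in the top view was spoiled because the gripper's orange parts were in the mask. The figures above come from the earlier clear views, and the final scene picture shows the meter unmoved.

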